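Clear the finished casting from the twin-bay sample tray

ROBOT

A 7-joint arm with a two-finger parallel gripper is mounted at the origin on the work surface. World frame = base frame: x ahead of the robot, y to its left, z up, the work surface at z = 0. Lengths are in m, angles in rad, forces in N, time in s.
With the tool pointing down it reaches from about 0.425 to 0.875 m from the base axis. Payload 4.7 kg.
Tool frame: the origin (TCP) lies on the centre line of the jaws, within the pads' length; the fingertips stand 22 mm ahead of it and the grasp point (between the pads) lies 3 mm ahead of it; z points along the fingers, y is the direction in which the jaws open and shut (so a half turn about z gives the same grasp; the last joint's range is limited). The gripper opens to 87 mm and grips with 3 to 60 N. Pads are 19 mm wide; open, the fingers measure 117 mm over their backs; the gripper's body (75 mm by 190 mm) begins 51 mm behind the grasp point.
Start: joints at [1.172, 0.321, -0.07, 1.45, 0.023, 1.371, -0.057], TCP at [0.261, -0.595, 0.245] pointing down, gripper open.
Joint ranges: [-2.86, 2.86], [-0.3, 2.09], [-1.38, 1.24], [0.06, 2.45], [-1.56, 4.7], [0.09, 2.05], [-2.69, 2.69]. Speed limits (rad/s): [2.57, 2.57, 3.14, 3.14, 3.14, 3.14, 3.14].

INTERFACE

Orientations are given as a rotation vector (axis times angle).
In Python, from bench import ctrl, imaging, close_job, finder gives the robot as it stands. The module is installed in compiled form; this text tells all that it offers.
- The arm moves only by the shell command python3 -m jog 'ROWS' [FORCE]. ROWS is JSON, a list that holds one entry, the list of rows, each a list of 7 numbers: the shift along the tool's x, y, z in cm, then the turn, a rotation vector about the tool's x, y, z in degrees, then the finger opening in cm, from 0 to 8.7. In form: [[[dx, dy, dz, ax, ay, az, claw], ...]]. A call has 1 to 12 rows; each row shifts and turns the commanded pose from where the row before left it, along the tool's axes as they then stand; what a row does not reach is not made up. A row lasts 1/10 s, in which the tool goes at most 50 mm and 8.59 degrees, less where a joint would pass 70% of its speed; a pose out of reach is approached as far as the arm can. A call is refused whole if a number of a shift passes 5 or a number of a turn 8.59, either way. A call with a gripper value outside its range is refused whole. The fingers move at their own pace and stop on an object; FORCE is the grip in N (left out, the last holds). Time passes only in rows, so rows that do not move let the fingers close. It gives the time, the measured TCP pose, the force and the opening at its end, in the units of the state.
- ctrl.get_state(): the state, without advancing time (a new reading comes with each control period).
- imaging.get_image(name): name is "side" or "top" or "wrist"; returns a dict with "frame" (480x640x3 uint8, red, green, blue), "intrinsics" (3x3 intrinsics, pixels), "pose" (4x4, takes a point from camera to world coordinates). Camera axes: x right, y down, z forward; pixel columns grow to the right and rows downward; lengths in m; the calibration is good to about 2 mm. A picture is of the moment at which its call begins. There is no depth.
- close_job(): hands the job in, once; it reports no verdict.
Trained networks look in the newest picture that a camera, given by its name, has taken for a name from the list of things; names that differ only in an ending like _2 or _b are one class to them, and where a whole thing is asked for, a point or a joint stands for the part that bears it (a point fixed in the world has none). Each returns a list of dicts, best first, with "conf" (0 to 1); they miss things now and then, are a little off and sometimes report something else, mostly with a low value. They report only what shows in the picture. A call takes as long as a camera call. They do not tell look-alikes from the thing itself.
- finder.trace(label, camera): "region" (480x640 bool, what is visible of it) and "point" ([row, column] as shares, 0 to 1, of the picture: columns of its width, rows of its height, amid what is visible of it).
- finder.spot_point(label, camera): "point" ([row, column] as shares, 0 to 1, of the picture: columns of its width, rows of its height: a listed point, or the origin of a listed thing).
The state is a dict: "time": time; "joint_positions": joint angles; "qd": joint speeds; "joint_torque": joint torques, N m; "position": TCP position; "tool_rot": TCP orientation; "ft_force": force on the tool from outside, world axes, zero at the start; "torque": the same for the moment, N m; "grip_width": opening from 0.0 (shut) to 1.0 (fully open).
Only numpy, scipy, OpenCV 4.12 (cv2) and the standard library are available. Lean on these libraries where they do the work, as an engineer would, in place of code of your own. Each camera call takes 0.05 s, during which the arm holds its last target. There are 200 camera calls.

TASK

Slide the tray's barred cover by its grip all the way to its end stop, so that the bay with the lollipop-shaped casting is uncovered. Lift that casting out and set it down (do not drop it) lying flat on the floor of the tote, beside the casting already there, then slide the cover all the way back to the opposite end stop, over the emptied bay. Leave the rectangular block in its bay and everything else on the bench where it is.

Things in the scene. Friction and masses are not known exactly. Their poses are not given: they have to be found in the camera images.
- tray: Fixed open aluminium tray with dark floor, 146 (x) x 230 (y) mm, left or right on the bench. Origin: centre of underside, z up. A wall at y=0 parts two bays, each 130 (x) x 106 (y) inside, centred at y=+56 and -56 mm; bay floor z=6, wall tops z=40 mm. Stop posts at x=+-60, y=+-118 mm rise to z=54 mm. One bay holds the lollipop-shaped casting, the other the block.
- cover (a joint): Position (m) of the dark steel grille cover (146 x 112 mm, tray z=42 to 48 mm) sliding along the tray's y: 0 = end stop over the -y bay (+y bay open), 0.112 = end stop over the +y bay (-y bay open). Starts mid-way, partly over both. Bars along x, gaps up to 20 mm. About 3 N of friction holds it; no spring or catch; rigid stops.
- cover_grip (a point): Centre of the top of the cover's bright aluminium upright grip, a block 60 (tray x) x 18 (tray y) x 40 mm high at the cover's centre; foot at tray z=48 mm, top at tray z=88 mm. Axes as the tray's. It moves with the cover: tray x=0, tray y = joint value - 0.056 m.
- casting: Finished steel casting, loose, 0.3 to 0.5 kg, lollipop-shaped, 97 mm long: a round disc 44 mm across, 22 mm high, centred at x=-25 mm, and a square stem 18 mm wide and high along +x, its sides free from x=0 to its end at x=+50 mm. Origin on its underside near the centre of mass, z up. Lies flat in one bay, stem roughly along the tray's x.
- block: Rectangular steel block 90 (x) x 45 (y) x 26 mm high, loose in the other bay; origin: centre of its underside. Stays where it is.
- tote: Open grey plastic tote, loose, 0.9 kg, 170 (x) x 250 (y) x 60 mm high, walls and floor 5 mm thick; origin: centre of its underside, z up. The casting goes anywhere flat on its floor.
- old_casting: Steel bar 70 x 36 x 24 mm high already in the tote, lying near the tote's +y end with its long side roughly along the tote's x; origin: centre of its underside. The half of the tote at -y is free.
- jar: White plastic jar, 48 mm across and 75 mm high, standing between tray and tote; origin: centre of its underside. Bystander.
- puck: Steel disc sample, 56 mm across, 30 mm high, on the bench beyond the tray and tote; origin: centre of its underside. Bystander.
- mouse: Black computer mouse 105 x 62 x 30 mm on a thin mat at the right; bystander.
- wire_brush: Hand brush lying on the bench at the left; bystander.
Mind the look-alikes: they are no part of the job. Leave any pink or red look-alike of the casting alone.

How it is judged:
By the outcome, as a careful person would: the job done as asked, in the order asked, and still so for the second after the job is handed in, with the robot touching nothing.
It also fails if it takes over 72 s, if anything falls off the work surface, if the arm or the gripper's body presses on something with over 40 N, if the wrist force passes 120 N, or if a joint passes its speed limit or range.

## Working session

There is one attempt and no reset: what is moved stays moved. The work goes in short steps, Python scripts to look and compute and a shell command to move; the robot and the scene stay as the last step left them, time stands still between calls to the robot, and variables do not carry over. Pictures are saved under pics/ and viewed, about 8 in all and at most 12, crops included, and the job is handed in when it is done.

```bash
mkdir -p pics
cat > h.py <<'E'
import numpy as np, cv2, json
from bench import ctrl, imaging, close_job, finder
from scipy.spatial.transform import Rotation as R
def snap(n,save=None):
    d=imaging.get_image(n)
    if save: cv2.imwrite('pics/'+save,cv2.cvtColor(d['frame'],cv2.COLOR_RGB2BGR))
    return d
def ray(d,u,v,z):
    K=np.array(d['intrinsics']);T=np.array(d['pose'])
    r=T[:3,:3]@np.linalg.solve(K,[u,v,1.]);o=T[:3,3]
    return o+r*(z-o[2])/r[2]
def proj(d,p):
    K=np.array(d['intrinsics']);T=np.array(d['pose'])
    c=K@(T[:3,:3].T@(np.array(p)-T[:3,3]));return c[:2]/c[2]
def st():
    s=ctrl.get_state();print('t',round(s['time'],2),'p',np.round(s['position'],4),'g',round(s['grip_width'],3),'F',np.round(s['ft_force'],1));print(np.round(R.from_rotvec(s['tool_rot']).as_matrix(),3).tolist(), 'q',np.round(s['joint_positions'],2));return s
def find(d,label,cam,z):
    for f in finder.spot_point(label,cam)[:3]:
        v,u=f['point'][0]*480,f['point'][1]*640
        print(cam,label,round(f['conf'],2),'px',round(u),round(v),'w',np.round(ray(d,u,v,z),4))
E
python3 - <<'E'
from h import *
st()
d=snap('top','top0.png');print(np.round(d['pose'],3).tolist())
for l,z in [('tray',0),('cover_grip',.088),('casting',.006),('block',.006),('tote',0),('old_casting',.005),('jar',0),('puck',0)]: find(d,l,'top',z)
d=snap('side','side0.png');print(np.round(d['pose'],3).tolist())
for l,z in [('tray',0),('cover_grip',.088),('casting',.006),('tote',0)]: find(d,l,'side',z)
E
```

```text
t 0.0 p [ 0.2605 -0.5949  0.2434] g 0.998 F [-1.3  0.7  0.3]
[[0.916, 0.401, -0.001], [0.401, -0.916, 0.002], [-0.0, -0.002, -1.0]] q [ 1.17  0.32 -0.07  1.45  0.02  1.37 -0.06]
[[0.006, -0.997, 0.077, 0.449], [-1.0, -0.004, 0.021, -0.017], [-0.021, -0.077, -0.997, 1.423], [0.0, 0.0, 0.0, 1.0]]
top tray 0.82 px 412 263 w [ 0.5159 -0.2078  0.    ]
top cover_grip 0.8 px 413 265 w [ 0.5073 -0.1976  0.088 ]
top casting 0.9 px 444 180 w [ 0.7349 -0.2902  0.006 ]
top casting 0.85 px 406 351 w [ 0.288  -0.1886  0.006 ]
top casting 0.69 px 393 257 w [ 0.53   -0.1552  0.006 ]
top block 0.66 px 433 266 w [ 0.5087 -0.2598  0.006 ]
top tote 0.84 px 259 268 w [0.4995 0.193  0.    ]
top old_casting 0.96 px 220 279 w [0.4721 0.2952 0.005 ]
top jar 0.54 px 335 277 w [ 0.4768 -0.0053  0.    ]
top puck 0.92 px 318 169 w [0.7636 0.0418 0.    ]
top puck 0.52 px 261 266 w [0.5069 0.1898 0.    ]
[[-0.952, -0.164, 0.26, 0.229], [-0.307, 0.502, -0.808, 0.953], [0.002, -0.849, -0.528, 0.727], [0.0, 0.0, 0.0, 1.0]]
side tray 0.77 px 346 235 w [ 0.5144 -0.2021  0.    ]
side cover_grip 0.8 px 345 210 w [ 0.5198 -0.1978  0.088 ]
side casting 0.78 px 285 236 w [ 0.6875 -0.1317  0.006 ]
side casting 0.77 px 387 272 w [ 0.3569 -0.042   0.006 ]
side casting 0.71 px 417 251 w [ 0.2916 -0.1712  0.006 ]
side tote 0.57 px 307 323 w [0.499  0.2067 0.    ]
```

Run:
```python
import cv2
i=cv2.imread('pics/top0.png')[130:390,190:530]
cv2.imwrite('pics/top0c.png',cv2.resize(i,None,fx=2.3,fy=2.3,interpolation=cv2.INTER_CUBIC))
```

```text
(no output)
```

View pics/top0c.png

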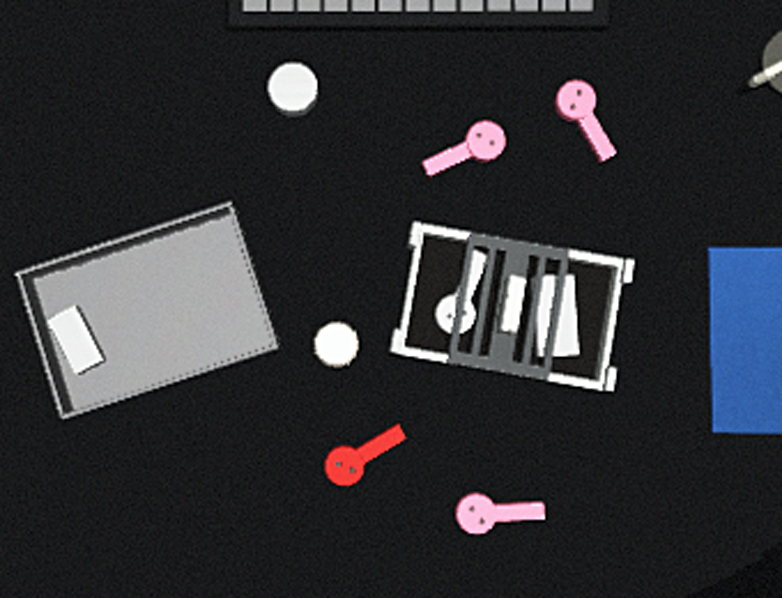

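View pics/side0.png

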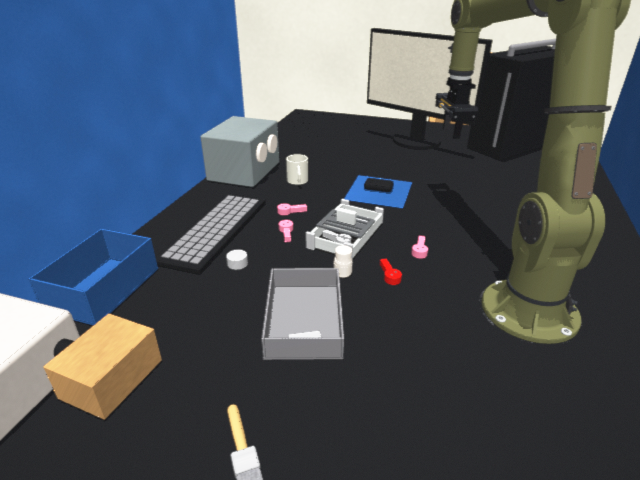

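```bash
cat >> h.py <<'E'
def tray(): return C,yaw
E
python3 - <<'E'
from h import *
d=snap('top')
P=lambda x,y,z: ray(d,190+x/2.3,130+y/2.3,z)[:2]
posts=np.array([P(416,228,.054),P(628,265,.054),P(398,346,.054),P(609,383,.054)])
C=posts.mean(0); yd=posts[0]+posts[2]-posts[1]-posts[3]; yaw=np.arctan2(-yd[0],yd[1])
print(posts.round(4),'C',C,'yaw',np.degrees(yaw),'len',np.linalg.norm(yd)/2)
M=np.array([[np.cos(yaw),-np.sin(yaw)],[np.sin(yaw),np.cos(yaw)]])
for n,a in dict(grip=(513,304,.088),stemend=(479,253,.024),disc=(455,315,.028),block=(558,316,.032)).items():
    w=P(*a);print(n,w.round(4),(M.T@(w-C)).round(4))
for n in ['casting','cover_grip']:
  for f in finder.trace(n,'top')[:4]:
    r=f['region'];v,u=np.nonzero(r);z=.028 if n=='casting' else .088
    w=ray(d,u.mean(),v.mean(),z)[:2]; print(n,f['conf'],r.sum(),u.min(),u.max(),v.min(),v.max(),w.round(4),(M.T@(w-C)).round(4))
s=ctrl.get_state();Rm=R.from_rotvec(s['tool_rot']).as_matrix();print('jaw y dir deg',np.degrees(np.arctan2(Rm[1,1],Rm[0,1])))
E
```

```text
[[ 0.5983 -0.0961]
 [ 0.5585 -0.3276]
 [ 0.4687 -0.0765]
 [ 0.4299 -0.3054]] C [ 0.51385199 -0.20141633] yaw -9.694642756460363 len 0.2335226381575777
grip [ 0.5136 -0.1974] [-0.001   0.0039]
stemend [ 0.5737 -0.1684] [0.0534 0.0426]
disc [ 0.5039 -0.141 ] [-0.02    0.0579]
block [ 0.5032 -0.2546] [-0.0015 -0.0542]
casting 0.96 447 388 426 344 361 [ 0.2882 -0.1812] [-0.2258 -0.018 ]
casting 0.88 402 374 409 183 206 [ 0.6913 -0.1574] [0.1675 0.0733]
casting 0.85 398 332 366 315 340 [ 0.3478 -0.0355] [-0.1916  0.1356]
casting 0.81 284 379 401 240 273 [ 0.5241 -0.1487] [0.0012 0.0537]
cover_grip 0.6 416 212 234 263 292 [0.4733 0.2692] [-0.1192  0.4571]
cover_grip 0.57 1737 385 437 231 294 [ 0.5122 -0.1927] [-0.0031  0.0083]
jaw y dir deg -66.34978566522099
```

```bash
cat >> h.py <<'E'
C=np.array([.5139,-.2014]);yaw=np.radians(-9.7)
M=np.array([[np.cos(yaw),-np.sin(yaw)],[np.sin(yaw),np.cos(yaw)]])
def t2w(x,y,z): return np.r_[C+M@[x,y],z]
def w2t(p): return M.T@(np.array(p)[:2]-C)
def plan(p,jaw=None):
    "jaw: world deg of tool y (mod 180). turn first, then shift"
    s=st();T=R.from_rotvec(s['tool_rot']);Rm=T.as_matrix()
    if jaw is not None:
        for k in (0,180):
            a=np.radians(jaw+k);y=np.array([np.cos(a),np.sin(a),0]);z=np.array([0,0,-1.])
            G=np.c_[np.cross(y,z),y,z];rv=np.degrees((T.inv()*R.from_matrix(G)).as_rotvec())
            if abs(rv[2])<=90.01: break
        print('turn',rv.round(2));Rm=G
    print('shift cm',(Rm.T@(np.array(p)-s['position'])*100).round(2))
E
python3 - <<'E'
from h import *
plan([.5145,-.1975,.20],80.3)
E
```

```text
t 0.85 p [ 0.2608 -0.5954  0.2446] g 1.002 F [-0.1 -0.6  0.5]
[[0.916, 0.401, 0.0], [0.401, -0.916, -0.0], [-0.0, 0.0, -1.0]] q [ 1.17  0.32 -0.07  1.45  0.02  1.37 -0.06]
turn [ 1.000e-02 -0.000e+00  3.335e+01]
shift cm [ 18.31 -43.5    4.46]
```

```bash
python3 -m jog '[[[0,0,0,0,0,8.34,8.7],[0,0,0,0,0,8.34,8.7],[0,0,0,0,0,8.34,8.7],[0,0,0,0,0,8.33,8.7],[1,-2.4,0,0,0,0,8.7],[1,-2.4,0,0,0,0,8.7],[1,-2.4,0,0,0,0,8.7],[1,-2.4,0,0,0,0,8.7],[1,-2.4,0,0,0,0,8.7],[1,-2.4,0,0,0,0,8.7],[1,-2.4,0,0,0,0,8.7],[1,-2.4,0,0,0,0,8.7]]]'
python3 -m jog '[[[1,-2.4,0,0,0,0,8.7],[1,-2.4,0,0,0,0,8.7],[1,-2.4,0,0,0,0,8.7],[1,-2.4,0,0,0,0,8.7],[1,-2.4,0,0,0,0,6],[1,-2.4,0,0,0,0,6],[1,-2.4,0,0,0,0,6],[1,-2.4,0,0,0,0,6],[1,-2.4,1,0,0,0,6],[1,-2.4,1,0,0,0,6],[0,0,0,0,0,0,6],[0,0,0,0,0,0,6]]]'
python3 - <<'E'
from h import *
plan([.5145,-.1975,.20],80.3)
d=snap('wrist','w1.png')
for l,z in [('cover_grip',.088),('tray',0),('casting',.006)]:
  find(d,l,'wrist',z)
print(w2t([.5145,-.1975]),proj(d,t2w(0,.004,.088)))
for y in (-.118,.118):
  for x in(-.06,.06): print(proj(d,t2w(x,y,.054)))
E
```

```text
time: 2.05
position: [0.3724, -0.4187, 0.2448]
tool_rot: [3.13, -0.266, 0.0]
ft_force: [0.5, -0.2, 0.2]
grip_width: 0.998
time: 3.25
position: [0.511, -0.1996, 0.2244]
tool_rot: [3.13, -0.263, -0.001]
ft_force: [0.2, -0.9, 0.1]
grip_width: 0.691
t 3.25 p [ 0.511  -0.1996  0.2244] g 0.691 F [ 0.2 -0.9  0.1]
[[0.986, -0.167, -0.001], [-0.167, -0.986, -0.0], [-0.0, 0.0, -1.0]] q [ 0.63  0.13 -0.33  1.72  0.05  1.29 -1.45]
turn [0.02 0.03 0.08]
shift cm [ 0.31 -0.27  2.44]
wrist cover_grip 0.77 px 309 229 w [ 0.5164 -0.1975  0.088 ]
wrist tray 0.8 px 311 213 w [ 0.5135 -0.1989  0.    ]
wrist casting 0.98 px 228 30 w [ 0.6891 -0.1532  0.006 ]
wrist casting 0.9 px 266 208 w [ 0.5266 -0.1549  0.006 ]
[-6.56864989e-05  3.94533716e-03] [308.96446927 231.57248265]
[442.72778118 287.47107807]
[455.94387598 152.46087035]
[184.73534945 286.85142783]
[172.44115672 151.83943721]
```

View pics/w1.png

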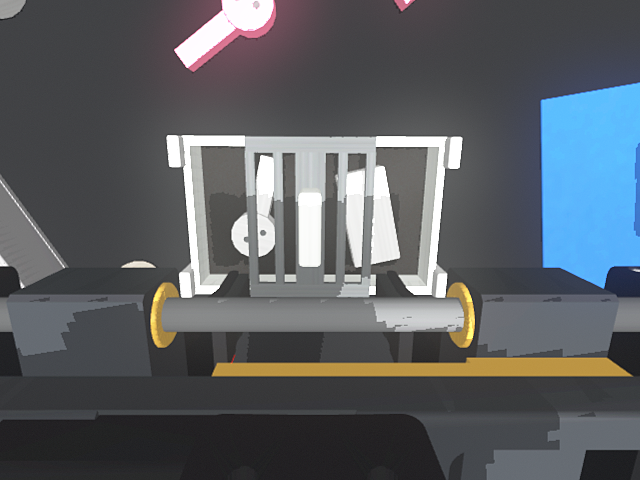

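```bash
python3 -m jog '[[[0.3,-0.25,2,0,0,0,6],[0,0,3,0,0,0,6],[0,0,3,0,0,0,6],[0,0,3,0,0,0,6],[0,0,2.5,0,0,0,6],[0,0,1,0,0,0,6],[0,0,0,0,0,0,1],[0,0,0,0,0,0,1],[0,0,0,0,0,0,1],[0,0,0,0,0,0,1],[0,0,0,0,0,0,1]]]' 25
python3 - <<'E'
from h import *
s=st();print(w2t(s['position']))
E
```

```text
time: 4.55
position: [0.5149, -0.1982, 0.0805]
tool_rot: [3.13, -0.266, 0.002]
ft_force: [0.1, -0.2, -0.1]
grip_width: 0.32
t 4.55 p [ 0.5149 -0.1982  0.0805] g 0.32 F [ 0.1 -0.2 -0.1]
[[0.986, -0.168, 0.002], [-0.168, -0.986, -0.001], [0.002, 0.001, -1.0]] q [ 0.61  0.27 -0.33  1.87  0.1   1.01 -1.5 ]
[0.00045083 0.00334198]
```

```bash
python3 -m jog '[[[0,0,0,0,0,0,1],[0,0,0,0,0,0,1],[0,0,0,0,0,0,1],[0,0,0,0,0,0,1],[0,0.8,0,0,0,0,1],[0,1.2,0,0,0,0,1],[0,1.2,0,0,0,0,1],[0,1.2,0,0,0,0,1],[0,0.8,0,0,0,0,1],[0,0.3,0,0,0,0,1],[0,0,0,0,0,0,1]]]'
python3 - <<'E'
from h import *
s=st();print(w2t(s['position']))
E
```

```text
time: 5.65
position: [0.5049, -0.2534, 0.0799]
tool_rot: [3.13, -0.267, 0.0]
ft_force: [-2.7, 0.5, 5.1]
grip_width: 0.202
t 5.65 p [ 0.5049 -0.2534  0.0799] g 0.202 F [-2.7  0.5  5.1]
[[0.986, -0.169, 0.0], [-0.169, -0.986, -0.001], [0.0, 0.001, -1.0]] q [ 0.67  0.3  -0.29  1.84  0.1   1.02 -1.4 ]
[-0.00011338 -0.05280206]
```

```bash
python3 -m jog '[[[0,0.2,0,0,0,0,1],[0,0.2,0,0,0,0,1],[0,0,0,0,0,0,1]]]';  python3 -m jog '[[[0,0.2,0,0,0,0,1],[0,0,0,0,0,0,1]]]';python3 -c "
from h import *
s=st();print(w2t(s['position']))"
```

```text
time: 5.95
position: [0.5044, -0.2563, 0.0799]
tool_rot: [-3.13, 0.266, -0.0]
ft_force: [-0.5, 2.8, 5.7]
grip_width: 0.209
time: 6.15
position: [0.5043, -0.2568, 0.0799]
tool_rot: [-3.128, 0.264, 0.0]
ft_force: [-0.8, 5.3, 6.0]
grip_width: 0.204
t 6.15 p [ 0.5043 -0.2568  0.0799] g 0.204 F [-0.8  5.3  6. ]
[[0.986, -0.168, -0.0], [-0.168, -0.986, 0.002], [-0.0, -0.002, -1.0]] q [ 0.68  0.3  -0.29  1.84  0.1   1.02 -1.39]
[-0.00011678 -0.05622377]
```

```bash
python3 -m jog '[[[0,0.3,0,0,0,0,1],[0,0.2,0,0,0,0,1],[0,0,0,0,0,0,1]]]';python3 -c "
from h import *
s=st();print(w2t(s['position']))"
```

```text
time: 6.45
position: [0.5043, -0.257, 0.0799]
tool_rot: [-3.123, 0.26, 0.002]
ft_force: [-1.4, 13.7, 10.3]
grip_width: 0.209
t 6.45 p [ 0.5043 -0.257   0.0799] g 0.209 F [-1.4 13.7 10.3]
[[0.986, -0.165, -0.0], [-0.165, -0.986, 0.008], [-0.002, -0.008, -1.0]] q [ 0.68  0.3  -0.29  1.83  0.09  1.02 -1.38]
[-8.78462301e-05 -5.63713763e-02]
```

```bash
python3 -m jog '[[[0,-0.4,0,0,0,0,1],[0,0,0,0,0,0,6],[0,0,0,0,0,0,6],[0,0,0,0,0,0,6],[0,0,0,0,0,0,6],[0,0,0,0,0,0,6],[0,0,-3,0,0,0,6],[0,0,-3,0,0,0,6],[0,0,-3,0,0,0,6],[0,0,-3,0,0,0,6],[0,0,0,0,0,0,6]]]'
python3 -m jog '[[[0,-3,0,0,0,0,4],[0,-3,0,0,0,0,4],[0,-3,0,0,0,0,4],[0,0,0,0,0,0,4]]]'
python3 - <<'E'
from h import *
s=st();print(w2t(s['position']))
d=snap('wrist','w2.png')
f=finder.trace('casting','wrist')
for g in f[:3]:
    v,u=np.nonzero(g['region']);print(g['conf'],len(u),u.min(),u.max(),v.min(),v.max(),w2t(ray(d,u.mean(),v.mean(),.026)))
find(d,'casting','wrist',.006);find(d,'cover_grip','wrist',.088)
i=cv2.imread('pics/w2.png')[60:330,120:560];cv2.imwrite('pics/w2c.png',cv2.resize(i,None,fx=1.8,fy=1.8))
E
```

```text
time: 7.55
position: [0.5064, -0.2604, 0.2044]
tool_rot: [3.127, -0.266, 0.012]
ft_force: [-0.1, 0.4, -0.1]
grip_width: 0.684
time: 7.95
position: [0.5198, -0.1648, 0.1989]
tool_rot: [-3.129, 0.254, 0.001]
ft_force: [0.5, -0.3, 1.0]
grip_width: 0.479
t 7.95 p [ 0.5198 -0.1648  0.1989] g 0.479 F [ 0.5 -0.3  1. ]
[[0.987, -0.161, -0.0], [-0.161, -0.987, 0.003], [-0.001, -0.002, -1.0]] q [ 0.6   0.15 -0.37  1.76  0.05  1.24 -1.52]
[-0.00035117  0.03702314]
0.97 3520 211 319 0 67 [0.1566581  0.07691996]
0.68 3217 266 319 160 267 [0.0028021  0.05245901]
wrist casting 0.88 px 300 215 w [ 0.5277 -0.1535  0.006 ]
wrist casting 0.59 px 268 25 w [ 0.6885 -0.1548  0.006 ]
wrist cover_grip 0.85 px 444 241 w [ 0.5073 -0.2574  0.088 ]
```

View pics/w2c.png

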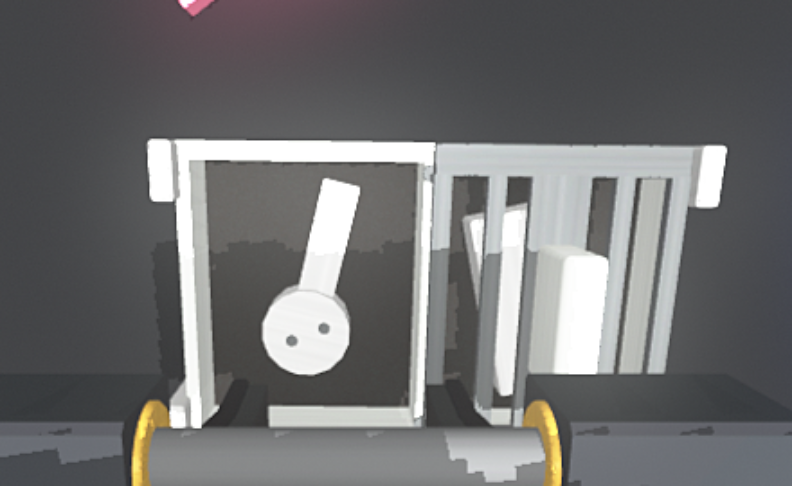

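Run:
```python
from h import *
d=snap('wrist')
P=lambda x,y,z: w2t(ray(d,120+x/1.8,60+y/1.8,z))
a=P(306,330,.028);b=P(340,183,.024)
print('disc',a,'end',b,np.linalg.norm(b-a),'ang',np.degrees(np.arctan2(*(b-a)[::-1])))
u=(b-a)/np.linalg.norm(b-a);print('orig',a+.025*u,'x12',a+.037*u)
print('inner walls', P(424,165,.04),P(193,165,.04),P(735,175,.054))
plan(t2w(*(a+.025*u),.2),80.3-90)
```

```text
disc [-0.01597077  0.04992889] end [0.05477884 0.03296685] 0.07275451340464516 ang -13.48204849332532
orig [0.0083403  0.04410037] x12 [0.02000962 0.04130268]
inner walls [ 0.06316957 -0.00460941] [0.06326655 0.09824476] [ 0.05905935 -0.13548505]
t 8.2 p [ 0.5185 -0.1719  0.1991] g 0.462 F [ 0.1 -0.3 -0.6]
[[0.985, -0.171, -0.001], [-0.171, -0.985, -0.0], [-0.001, 0.001, -1.0]] q [ 0.6   0.15 -0.36  1.76  0.06  1.24 -1.52]
turn [6.000e-02 0.000e+00 8.988e+01]
shift cm [-1.43 -0.88 -0.09]
```

```bash
python3 -m jog '[[[0,0,0,0,0,-8.17,0],[0,0,0,0,0,-8.17,0],[0,0,0,0,0,-8.17,0],[0,0,0,0,0,-8.17,0],[0,0,0,0,0,-8.17,0],[0,0,0,0,0,-8.17,0],[0,0,0,0,0,-8.17,0],[0,0,0,0,0,-8.17,0],[0,0,0,0,0,-8.17,0],[0,0,0,0,0,-8.17,0],[0,0,0,0,0,-8.17,0],[0,0,0,0,0,0,0]]]' 25
python3 - <<'E'
from h import *
d=snap('wrist');find(d,'casting','wrist',.006)
for g in finder.trace('casting','wrist')[:3]:
    v,u=np.nonzero(g['region']);w=w2t(ray(d,u.mean(),v.mean(),.026));print('casting px',g['conf'],len(u),u.min(),u.max(),v.min(),v.max(),w)
plan(t2w(.010,.020,.2),80.3-90)
E
```

```text
time: 9.4
position: [0.5187, -0.1717, 0.1993]
tool_rot: [-2.405, -2.021, 0.001]
ft_force: [-0.1, -0.0, 0.4]
grip_width: 0.0
wrist casting 0.95 px 493 170 w [ 0.6872 -0.1524  0.006 ]
wrist casting 0.89 px 101 108 w [ 0.3544 -0.0404  0.006 ]
wrist casting 0.84 px 87 277 w [ 0.2919 -0.1874  0.006 ]
casting px 0.95 4082 462 545 118 219 [0.16250482 0.07461353]
casting px 0.82 3330 269 378 170 223 [0.00103071 0.05437161]
casting px 0.78 2960 39 102 233 297 [-0.21882056 -0.00305907]
t 9.55 p [ 0.5188 -0.1711  0.1994] g 0.004 F [-0.2 -0.5 -1. ]
[[0.175, 0.985, -0.0], [0.985, -0.175, -0.0], [-0.0, -0.0, -1.0]] q [ 0.71  0.16 -0.48  1.76  0.08  1.24  0.03]
turn [-0.01  0.01 -0.37]
shift cm [-1.07  1.02 -0.06]
```

```bash
python3 -m jog '[[[-1.07,1,0,0,0,0,0],[0,0,3,0,0,0,0],[0,0,3,0,0,0,0],[0,0,3,0,0,0,0],[0,0,2.5,0,0,0,0],[0,0,0,0,0,0,0]]]'
python3 -c "
from h import *
s=st();print(w2t(s['position']))
d=snap('wrist','w3.png')
for g in finder.trace('casting','wrist')[:2]:
    v,u=np.nonzero(g['region']);print(g['conf'],u.min(),u.max(),v.min(),v.max(),w2t(ray(d,u.mean(),v.mean(),.026)))"
```

```text
time: 10.15
position: [0.5247, -0.1828, 0.0808]
tool_rot: [-2.401, -2.017, 0.005]
ft_force: [-0.3, -0.6, -0.2]
grip_width: 0.008
t 10.15 p [ 0.5247 -0.1828  0.0808] g 0.008 F [-0.3 -0.6 -0.2]
[[0.172, 0.985, -0.007], [0.985, -0.172, 0.002], [0.001, -0.007, -1.0]] q [ 0.69  0.3  -0.46  1.85  0.15  1.03 -0.01]
[0.00746596 0.02012909]
0.72 533 639 79 243 [0.15309073 0.07812322]
0.69 0 44 83 147 [-0.14536358  0.10094414]
```

View pics/w3.png

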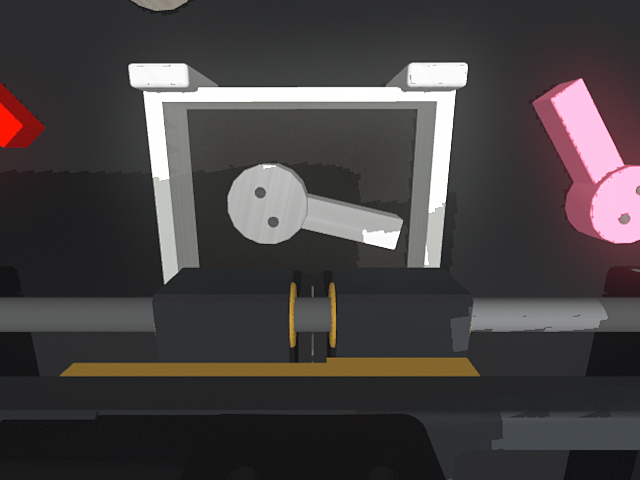

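```bash
python3 -m jog '[[[0,0.2,2,0,0,0,0],[0,0,1.5,0,0,0,0],[0,0,1.1,0,0,0,0],[0,0,0,0,0,0,0]]]'
python3 -c "
from h import *
s=st();print(w2t(s['position']))"
```

```text
time: 10.65
position: [0.5281, -0.1828, 0.0374]
tool_rot: [-2.402, -2.022, 0.002]
ft_force: [0.2, 0.8, 0.1]
grip_width: 0.003
t 10.65 p [ 0.5281 -0.1828  0.0374] g 0.003 F [0.2 0.8 0.1]
[[0.171, 0.985, -0.002], [0.985, -0.171, 0.001], [0.0, -0.002, -1.0]] q [ 0.67  0.36 -0.45  1.88  0.19  0.95 -0.03]
[0.01085457 0.02069091]
```

```bash
python3 -m jog '[[[0.4,0,0.1,0,0,0,0],[0.4,0,0,0,0,0,0],[0.4,0,0,0,0,0,0],[0.4,0,0,0,0,0,0],[0.4,0,0,0,0,0,0],[0.4,0,0,0,0,0,0],[0.2,0,0,0,0,0,0],[0,0,0,0,0,0,0],[-0.6,0,0,0,0,0,0],[0,0,-2,0,0,0,0],[0,0,-3,0,0,0,0],[0,0,0,0,0,0,0]]]'
python3 -c "
from h import *
s=st();print(w2t(s['position']))
d=snap('wrist','w4.png')
s=st();print(w2t(s['position']))
for g in finder.trace('casting','wrist')[:4]:
    v,u=np.nonzero(g['region']);print(g['conf'],u.min(),u.max(),v.min(),v.max(),w2t(ray(d,u.mean(),v.mean(),.026)))
np.savez('w4',K=d['intrinsics'],T=d['pose'])"
```

```text
time: 11.85
position: [0.5347, -0.1631, 0.0907]
tool_rot: [2.4, 2.021, 0.006]
ft_force: [0.5, 0.3, 0.6]
grip_width: 0.003
t 11.85 p [ 0.5347 -0.1631  0.0907] g 0.003 F [0.5 0.3 0.6]
[[0.17, 0.985, 0.005], [0.985, -0.17, -0.001], [0.0, 0.005, -1.0]] q [ 0.66  0.29 -0.47  1.84  0.15  1.04 -0.04]
[0.01408803 0.04131359]
t 11.9 p [ 0.5336 -0.163   0.089 ] g 0.008 F [ 0.3 -0.6 -0.6]
[[0.171, 0.985, 0.003], [0.985, -0.171, -0.0], [0.0, 0.003, -1.0]] q [ 0.66  0.29 -0.47  1.85  0.15  1.04 -0.04]
[0.0128982  0.04120379]
0.96 505 630 123 271 [0.15916545 0.07660862]
0.82 0 47 118 183 [-0.14741347  0.10406325]
0.64 214 380 183 259 [-0.00155194  0.06839694]
```

View pics/w4.png

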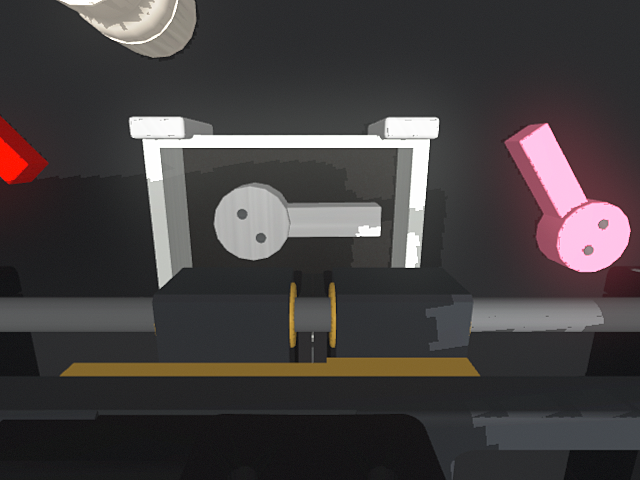

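Run:
```python
from h import *
z=np.load('w4.npz');d=dict(intrinsics=z['K'],pose=z['T'])
a=w2t(ray(d,252,221,.028));b=w2t(ray(d,381,220,.024))
print('disc',a,'end',b,np.linalg.norm(b-a)); print('walls',w2t(ray(d,411,147,.04)),w2t(ray(d,160,147,.04)))
plan(t2w(a[0]+.038,(a[1]+b[1])/2,.2),80.3)
```

```text
disc [-0.0201775   0.06849671] end [0.05396618 0.06814312] 0.07414453086506916
walls [0.06439583 0.10904609] [-0.06330819  0.10921701]
t 11.95 p [ 0.5324 -0.1628  0.0876] g 0.007 F [-0.7  0.5 -1.1]
[[0.171, 0.985, 0.0], [0.985, -0.171, 0.001], [0.001, 0.0, -1.0]] q [ 0.66  0.29 -0.47  1.85  0.15  1.04 -0.04]
turn [-2.000e-02 -3.000e-02  8.988e+01]
shift cm [  0.61  -2.72 -11.24]
```

```bash
python3 -m jog '[[[0,0,-3,0,0,0,0],[0,0,-3,0,0,8.17,0],[0,0,-3,0,0,8.17,3.5],[0,0,-2,0,0,8.17,3.5],[0,0,0,0,0,8.17,3.5],[0,0,0,0,0,8.17,3.5],[0,0,0,0,0,8.17,3.5],[0,0,0,0,0,8.17,3.5],[0,0,0,0,0,8.17,3.5],[0,0,0,0,0,8.17,3.5],[0,0,0,0,0,8.17,3.5],[0.3,-2.7,0,0,0,8.17,3.5]]]'
python3 -m jog '[[[0,0,0,0,0,0,3.5],[0,0,0,0,0,0,3.5]]]'
python3 -c "
from h import *
plan(t2w(.017,.0683,.1),80.3)"
```

```text
time: 13.15
position: [0.5344, -0.1401, 0.1954]
tool_rot: [3.128, -0.285, -0.006]
ft_force: [0.8, 0.0, -0.8]
grip_width: 0.4
time: 13.35
position: [0.5355, -0.1355, 0.1962]
tool_rot: [-3.13, 0.26, 0.004]
ft_force: [0.0, -0.3, 0.6]
grip_width: 0.403
t 13.35 p [ 0.5355 -0.1355  0.1962] g 0.403 F [ 0.  -0.3  0.6]
[[0.986, -0.165, -0.002], [-0.165, -0.986, 0.001], [-0.003, -0.0, -1.0]] q [ 0.53  0.17 -0.36  1.75  0.06  1.24 -1.59]
turn [-0.02  0.14  0.22]
shift cm [0.68 0.03 9.62]
```

```bash
python3 -m jog '[[[0.65,0,2,0,0,0.2,3.5],[0,0,3,0,0,0,3.5],[0,0,3,0,0,0,3.5],[0,0,3,0,0,0,3.5],[0,0,3,0,0,0,3.5],[0,0,0,0,0,0,3.5],[0,0,0,0,0,0,3.5],[0,0,0,0,0,0,3.5]]]'
python3 -c "
from h import *
plan(t2w(.017,.0683,.031),80.3)"
```

```text
time: 14.15
position: [0.5437, -0.1381, 0.0591]
tool_rot: [3.129, -0.271, 0.004]
ft_force: [1.0, -0.5, 0.9]
grip_width: 0.402
t 14.15 p [ 0.5437 -0.1381  0.0591] g 0.402 F [ 1.  -0.5  0.9]
[[0.985, -0.172, 0.002], [-0.172, -0.985, -0.001], [0.003, 0.0, -1.0]] q [ 0.5   0.32 -0.35  1.87  0.13  0.98 -1.64]
turn [ 0.02 -0.14 -0.2 ]
shift cm [-0.17 -0.09  2.81]
```

```bash
python3 -m jog '[[[-0.15,-0.08,1.3,0,0,0,3.5],[0,0,1,0,0,0,3.5],[0,0,0.45,0,0,0,3.5],[0,0,0,0,0,0,3.5],[0,0,0,0,0,0,1],[0,0,0,0,0,0,1],[0,0,0,0,0,0,1],[0,0,0,0,0,0,1],[0,0,0,0,0,0,1],[0,0,0,0,0,0,1]]]' 45
python3 -c "
from h import *
plan(t2w(.017,.0683,.031),80.3)"
```

```text
time: 15.15
position: [0.5413, -0.137, 0.0303]
tool_rot: [3.129, -0.272, 0.001]
ft_force: [-0.7, -1.7, 1.4]
grip_width: 0.202
t 15.15 p [ 0.5413 -0.137   0.0303] g 0.202 F [-0.7 -1.7  1.4]
[[0.985, -0.172, 0.0], [-0.172, -0.985, -0.001], [0.0, 0.001, -1.0]] q [ 0.49  0.35 -0.34  1.89  0.15  0.92 -1.66]
turn [ 0.04 -0.02 -0.22]
shift cm [ 0.08 -0.02 -0.07]
```

```bash
python3 -m jog '[[[0,0,-1,0,0,0,1],[0,0,-2,0,0,0,1],[0,0,-3,0,0,0,1],[0,0,-3,0,0,0,1],[0,0,-3,0,0,0,1],[0,0,-3,0,0,0,1],[0,0,-2,0,0,0,1],[0,0,0,0,0,0,1],[0,0,0,0,0,0,1]]]'
python3 - <<'E'
from h import *
s=st()
d=snap('top','top2.png');cv2.imwrite('pics/top2c.png',cv2.resize(cv2.imread('pics/top2.png')[180:330,190:500],None,fx=2.5,fy=2.5))
P=lambda x,y: ray(d,190+x/2.3,130+y/2.3,.06)[:2]
c=np.array([P(18,272),P(232,205),P(276,348),P(64,417)]);print(c.round(3),c.mean(0))
yd=c[0]+c[3]-c[1]-c[2];a=np.degrees(np.arctan2(yd[1],yd[0]));print('tote +y dir deg',a,np.linalg.norm(yd)/2)
y=yd/np.linalg.norm(yd);x=np.array([y[1],-y[0]])
oc=[f for f in finder.spot_point('old_casting','top')][0];w=ray(d,oc['point'][1]*640,oc['point'][0]*480,.005)[:2]-c.mean(0)
print('old in tote',w@x,w@y)
for ty in(-.03,-.05,-.06): print(ty,c.mean(0)+y*ty)
E
```

```text
time: 16.05
position: [0.5407, -0.1359, 0.1994]
tool_rot: [-3.13, 0.27, 0.001]
ft_force: [-0.9, 0.4, -4.6]
grip_width: 0.205
t 16.05 p [ 0.5407 -0.1359  0.1994] g 0.205 F [-0.9  0.4 -4.6]
[[0.985, -0.171, -0.001], [-0.171, -0.985, 0.0], [-0.001, -0.0, -1.0]] q [ 0.52  0.17 -0.36  1.73  0.06  1.25 -1.6 ]
[[0.547 0.341]
 [0.622 0.106]
 [0.466 0.057]
 [0.389 0.287]] [0.506235  0.1976716]
tote +y dir deg 108.00638021140958 0.24452779456713614
old in tote -0.004028907690257039 0.09534805142909561
-0.03 [0.51550869 0.16914094]
-0.05 [0.52169114 0.1501205 ]
-0.06 [0.52478237 0.14061028]
```

View pics/top2c.png

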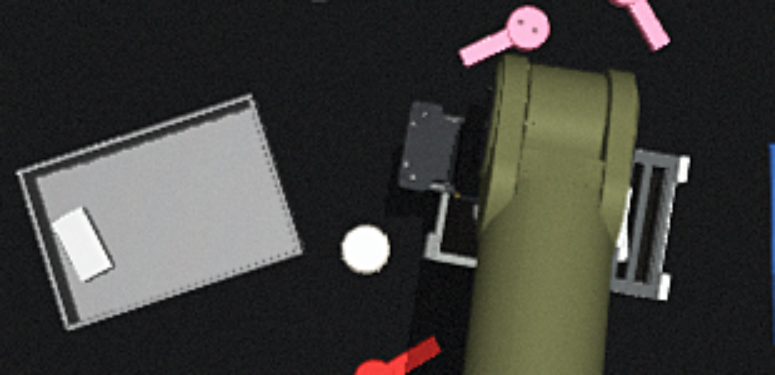

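```bash
python3 -m jog '[[[0,0,0,0,0,-6.9,1],[0,0,0,0,0,-6.9,1],[0,0,0,0,0,-6.9,1],[0,0,0,0,0,-6.9,1],[0,0,0,0,0,0,1]]]'
python3 -c "
from h import *
plan([.5293,.1589,.2],108)"
```

```text
time: 16.65
position: [0.5402, -0.1361, 0.1982]
tool_rot: [-3.102, -0.484, 0.005]
ft_force: [-0.3, -0.4, -3.8]
grip_width: 0.204
t 16.65 p [ 0.5402 -0.1361  0.1982] g 0.204 F [-0.3 -0.4 -3.8]
[[0.953, 0.304, -0.003], [0.305, -0.953, 0.001], [-0.003, -0.002, -1.0]] q [ 0.56  0.18 -0.4   1.73  0.07  1.25 -1.12]
turn [-0.12  0.15 -0.27]
shift cm [  8.07 -28.39  -0.18]
```

```bash
python3 -m jog '[[[0.7,-2.5,0,0,0,0,1],[0.7,-2.5,0,0,0,0,1],[0.7,-2.5,0,0,0,0,1],[0.7,-2.5,0,0,0,0,1],[0.7,-2.5,0,0,0,0,1],[0.7,-2.5,0,0,0,0,1],[0.7,-2.5,0,0,0,0,1],[0.7,-2.5,0,0,0,0,1],[0.7,-2.5,0,0,0,0,1],[0.7,-2.5,0,0,0,0,1],[0.7,-2.5,0,0,0,0,1],[0.3,-0.9,0,0,0,0,1]]]'
python3 -m jog '[[[0,0,0,0,0,0,1],[0,0,0,0,0,0,1]]]'
python3 - <<'E'
from h import *
plan([.5293,.1589,.1],108)
d=snap('wrist','w5.png')
find(d,'tote','wrist',0);find(d,'old_casting','wrist',.005)
E
```

```text
time: 17.85
position: [0.5298, 0.1619, 0.1992]
tool_rot: [-3.102, -0.486, 0.002]
ft_force: [-0.3, 0.1, -3.4]
grip_width: 0.2
time: 18.05
position: [0.5312, 0.1568, 0.1994]
tool_rot: [3.103, 0.48, -0.002]
ft_force: [-0.2, -1.0, -3.9]
grip_width: 0.197
t 18.05 p [0.5312 0.1568 0.1994] g 0.197 F [-0.2 -1.  -3.9]
[[0.953, 0.302, -0.001], [0.302, -0.953, -0.002], [-0.001, 0.001, -1.0]] q [ 0.22  0.19 -0.62  1.73  0.12  1.25 -1.69]
turn [ 0.07  0.08 -0.42]
shift cm [-0.11 -0.26  9.94]
wrist tote 0.84 px 261 231 w [0.5061 0.2004 0.    ]
wrist old_casting 0.95 px 169 238 w [0.4737 0.2824 0.005 ]
```

View pics/w5.png

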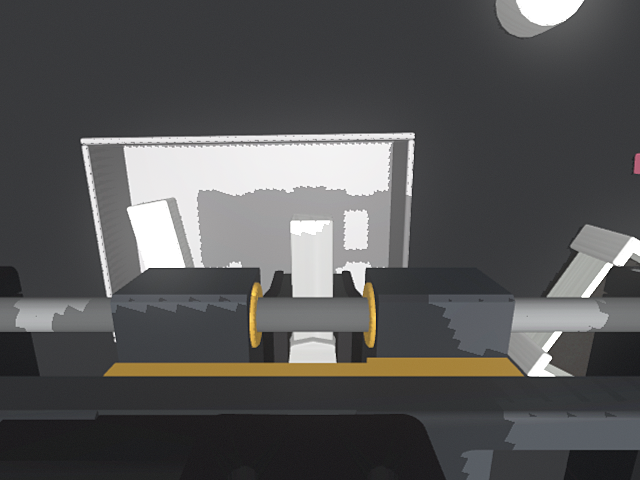

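```bash
python3 -m jog '[[[-0.1,-0.25,2,0,0,-0.4,1],[0,0,3,0,0,0,1],[0,0,3,0,0,0,1],[0,0,3,0,0,0,1],[0,0,2.5,0,0,0,1],[0,0,1.5,0,0,0,1],[0,0,0.5,0,0,0,1],[0,0,0,0,0,0,1],[0,0,0,0,0,0,1],[0,0,0,0,0,0,1]]]'
python3 -c "
from h import *
plan([.5293,.1589,.0293],108)"
```

```text
time: 19.2
position: [0.5305, 0.1609, 0.0465]
tool_rot: [3.102, 0.494, 0.004]
ft_force: [1.2, 0.6, -3.3]
grip_width: 0.202
t 19.2 p [0.5305 0.1609 0.0465] g 0.202 F [ 1.2  0.6 -3.3]
[[0.951, 0.311, 0.003], [0.311, -0.951, 0.0], [0.003, 0.0, -1.0]] q [ 0.16  0.36 -0.58  1.88  0.24  0.96 -1.78]
turn [ 0.03 -0.15  0.09]
shift cm [-0.18  0.15  1.72]
```

```bash
python3 -m jog '[[[0,0,0.6,0,0,0,1],[0,0,0.5,0,0,0,1],[0,0,0.3,0,0,0,1],[0,0,0.1,0,0,0,1],[0,0,0.1,0,0,0,1],[0,0,0,0,0,0,1],[0,0,0,0,0,0,1]]]'
```

```text
time: 19.9
position: [0.529, 0.1605, 0.0293]
tool_rot: [3.102, 0.494, -0.001]
ft_force: [-4.2, -1.4, 2.9]
grip_width: 0.207
```

```bash
python3 -m jog '[[[0,0,0,0,0,0,3.5],[0,0,0,0,0,0,3.5],[0,0,0,0,0,0,3.5],[0,0,0,0,0,0,3.5],[0,0,-1,0,0,0,3.5],[0,0,-2,0,0,0,3.5],[0,0,-3,0,0,0,3.5],[0,0,-3,0,0,0,3.5],[0,0,-3,0,0,0,3.5],[0,0,-3,0,0,0,3.5],[0,0,-2,0,0,0,3.5],[0,0,0,0,0,0,6]]]' 25
python3 - <<'E'
from h import *
plan(t2w(0,-.056,.2),80.3)
d=snap('wrist','w6.png')
for g in finder.trace('casting','wrist')[:3]:
    v,u=np.nonzero(g['region']);print(g['conf'],u.min(),u.max(),v.min(),v.max(),ray(d,u.mean(),v.mean(),.025))
E
```

```text
time: 21.1
position: [0.5314, 0.1615, 0.2031]
tool_rot: [-3.102, -0.494, -0.011]
ft_force: [-0.0, 0.1, -0.1]
grip_width: 0.437
t 21.1 p [0.5314 0.1615 0.2031] g 0.437 F [-0.   0.1 -0.1]
[[0.95, 0.311, 0.007], [0.311, -0.95, 0.001], [0.007, 0.001, -1.0]] q [ 0.22  0.19 -0.62  1.73  0.12  1.25 -1.69]
turn [-0.04 -0.42 27.81]
shift cm [ 4.39 41.67  0.31]
0.69 93 419 138 341 [0.53611551 0.20428213 0.025     ]
0.66 290 336 186 290 [0.5137463  0.15549224 0.025     ]
0.44 634 639 160 180 [ 0.66543919 -0.08951723  0.025     ]
```

View pics/w6.png

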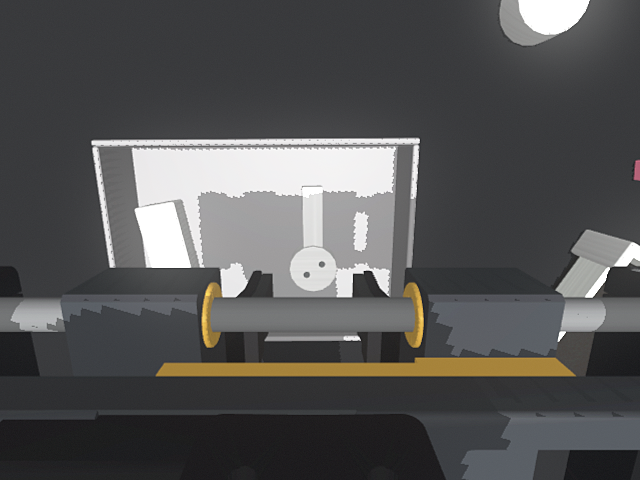

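Casting lies flat in the tote (disc at 313,268; stem up to 313,188), clear of the old one. Now the cover: shift back the same way, then turn.

```bash
python3 -m jog '[[[0,0,0,0,0,6.95,6],[0,0,0,0,0,6.95,6],[0,0,0,0,0,6.95,6],[0,0,0,0,0,6.95,6],[0.3,2.6,0,0,0,0,6],[0.3,2.6,0,0,0,0,6],[0.3,2.6,0,0,0,0,6],[0.3,2.6,0,0,0,0,6],[0.3,2.6,0,0,0,0,6],[0.3,2.6,0,0,0,0,6],[0.3,2.6,0,0,0,0,6],[0.3,2.6,0,0,0,0,6]]]'
python3 -m jog '[[[0.3,2.6,0,0,0,0,6],[0.3,2.6,0,0,0,0,6],[0.3,2.6,0,0,0,0,6],[0.3,2.6,0,0,0,0,6],[0.3,2.6,0,0,0,0,6],[0.3,2.6,0,0,0,0,6],[0,0,0,0,0,0,6],[0,0,0,0,0,0,6],[0,0,0,0,0,0,6]]]'
python3 - <<'E'
from h import *
plan(t2w(0,-.056,.08),80.3)
d=snap('wrist'); find(d,'cover_grip','wrist',.088);print(t2w(0,-.056,.088))
E
```

```text
time: 22.4
position: [0.5168, -0.0495, 0.1973]
tool_rot: [-3.13, 0.265, 0.005]
ft_force: [-0.3, -0.2, 0.7]
grip_width: 0.686
time: 23.3
position: [0.5093, -0.2038, 0.1981]
tool_rot: [-3.129, 0.263, 0.002]
ft_force: [0.4, 0.6, 0.6]
grip_width: 0.692
t 23.3 p [ 0.5093 -0.2038  0.1981] g 0.692 F [0.4 0.6 0.6]
[[0.986, -0.167, -0.001], [-0.167, -0.986, 0.001], [-0.002, -0.001, -1.0]] q [ 0.6   0.15 -0.29  1.76  0.04  1.24 -1.44]
turn [-0.06  0.09  0.1 ]
shift cm [ 0.42  5.28 11.81]
wrist cover_grip 0.88 px 386 237 w [ 0.506  -0.2561  0.088 ]
[ 0.50446459 -0.25659939  0.088     ]
```

```bash
python3 -m jog '[[[0.4,2.6,0,0,0,0,6],[0,2.65,0,0,0,0,6],[0,0,0,0,0,0,6],[0,0,2,0,0,0,6],[0,0,3,0,0,0,6],[0,0,3,0,0,0,6],[0,0,2.8,0,0,0,6],[0,0,1,0,0,0,6],[0,0,0,0,0,0,6],[0,0,0,0,0,0,6]]]' 25
python3 -c "
from h import *
plan(t2w(0,-.056,.08),80.3)"
```

```text
time: 24.4
position: [0.5056, -0.2576, 0.0823]
tool_rot: [3.13, -0.264, 0.003]
ft_force: [0.2, -0.3, 0.6]
grip_width: 0.692
t 24.4 p [ 0.5056 -0.2576  0.0823] g 0.692 F [ 0.2 -0.3  0.6]
[[0.986, -0.168, 0.002], [-0.168, -0.986, -0.001], [0.002, 0.0, -1.0]] q [ 0.64  0.29 -0.25  1.84  0.08  1.02 -1.38]
turn [ 0.02 -0.1   0.04]
shift cm [-0.13 -0.08  0.23]
```

```bash
python3 -m jog '[[[-0.1,-0.08,0.2,0,0,0,1],[0,0,0,0,0,0,1],[0,0,0,0,0,0,1],[0,0,0,0,0,0,1],[0,0,0,0,0,0,1],[0,0,0,0,0,0,1],[0,0,0,0,0,0,1],[0,0,0,0,0,0,1],[0,0,0,0,0,0,1],[0,0,0,0,0,0,1]]]' 25
python3 -m jog '[[[0,-0.6,0,0,0,0,1],[0,-1.2,0,0,0,0,1],[0,-1.4,0,0,0,0,1],[0,-1.4,0,0,0,0,1],[0,-1.4,0,0,0,0,1],[0,-1.4,0,0,0,0,1],[0,-1.4,0,0,0,0,1],[0,-1.2,0,0,0,0,1],[0,-0.6,0,0,0,0,1],[0,-0.2,0,0,0,0,1],[0,0,0,0,0,0,1],[0,0,0,0,0,0,1]]]'
python3 -c "
from h import *
print(w2t(st()['position']))"
```

```text
time: 25.4
position: [0.5038, -0.2566, 0.0791]
tool_rot: [-3.13, 0.266, -0.0]
ft_force: [-0.2, 1.1, 2.2]
grip_width: 0.204
time: 26.6
position: [0.5224, -0.1492, 0.0791]
tool_rot: [-3.129, 0.265, -0.001]
ft_force: [3.7, 1.1, -2.5]
grip_width: 0.203
t 26.6 p [ 0.5224 -0.1492  0.0791] g 0.203 F [ 3.7  1.1 -2.5]
[[0.986, -0.168, 0.001], [-0.168, -0.986, 0.002], [0.001, -0.002, -1.0]] q [ 0.51  0.26 -0.31  1.89  0.09  1.   -1.58]
[-0.00039544  0.05287219]
```

```bash
python3 -m jog '[[[0,-0.2,0,0,0,0,1],[0,-0.2,0,0,0,0,1],[0,-0.2,0,0,0,0,1],[0,0,0,0,0,0,1]]]'; python3 -m jog '[[[0,-0.3,0,0,0,0,1],[0,0,0,0,0,0,1]]]';python3 -m jog '[[[0,-0.3,0,0,0,0,1],[0,0,0,0,0,0,1]]]'
python3 -c "
from h import *
print(w2t(st()['position']))"
```

```text
time: 27.0
position: [0.523, -0.1462, 0.0791]
tool_rot: [3.128, -0.267, 0.001]
ft_force: [4.0, -4.4, -3.2]
grip_width: 0.204
time: 27.2
position: [0.523, -0.1461, 0.0791]
tool_rot: [3.125, -0.27, 0.001]
ft_force: [2.8, -9.5, -3.6]
grip_width: 0.209
time: 27.4
position: [0.523, -0.146, 0.0791]
tool_rot: [3.121, -0.272, 0.001]
ft_force: [1.6, -14.8, -4.3]
grip_width: 0.204
t 27.4 p [ 0.523  -0.146   0.0791] g 0.204 F [  1.6 -14.8  -4.3]
[[0.985, -0.173, -0.0], [-0.173, -0.985, -0.009], [0.001, 0.009, -1.0]] q [ 0.5   0.26 -0.31  1.9   0.1   1.   -1.61]
[-0.00038318  0.05609653]
```

At the stop (force builds, no motion; travel 112.5 mm). Relax, release, retract and check.

```bash
python3 -m jog '[[[0,0.5,0,0,0,0,1],[0,0,0,0,0,0,6],[0,0,0,0,0,0,6],[0,0,0,0,0,0,6],[0,0,0,0,0,0,6],[0,0,0,0,0,0,6],[0,0,-3,0,0,0,6],[0,0,-3,0,0,0,6],[0,0,-3,0,0,0,6],[0,0,-3,0,0,0,6],[0,0,-2,0,0,0,6],[0,0,0,0,0,0,6]]]'
python3 -m jog '[[[0,3,0,0,0,0,6],[0,3,0,0,0,0,6],[0,3,0,0,0,0,6],[0,3,0,0,0,0,6],[0,3,0,0,0,0,6],[0,3,0,0,0,0,6],[0,3,0,0,0,0,6],[0,3,0,0,0,0,6],[0,3,0,0,0,0,6],[0,3,0,0,0,0,6],[0,0,0,0,0,0,6],[0,0,0,0,0,0,6]]]'
python3 - <<'E'
from h import *
st();d=snap('top','top3.png');find(d,'cover_grip','top',.088);print(t2w(0,.056,.088));find(d,'jar','top',0)
d=snap('top','top3.png');cv2.imwrite('pics/top3c.png',cv2.resize(cv2.imread('pics/top3.png')[130:390,190:530],None,fx=2.3,fy=2.3))
E
```

```text
time: 28.6
position: [0.5249, -0.1435, 0.2225]
tool_rot: [3.129, -0.265, 0.009]
ft_force: [0.6, -0.3, 0.1]
grip_width: 0.688
time: 29.8
position: [0.4718, -0.4391, 0.2173]
tool_rot: [-3.128, 0.268, 0.003]
ft_force: [-0.5, 0.7, -0.1]
grip_width: 0.695
t 29.8 p [ 0.4718 -0.4391  0.2173] g 0.695 F [-0.5  0.7 -0.1]
[[0.985, -0.17, -0.002], [-0.17, -0.985, 0.002], [-0.002, -0.002, -1.0]] q [ 0.81  0.33 -0.12  1.5   0.04  1.32 -1.06]
[ 0.52333541 -0.14620061  0.088     ]
top jar 0.64 px 333 281 w [ 4.676e-01 -2.000e-04  0.000e+00]
top jar 0.43 px 260 265 w [0.5082 0.1922 0.    ]
```

View pics/top3c.png

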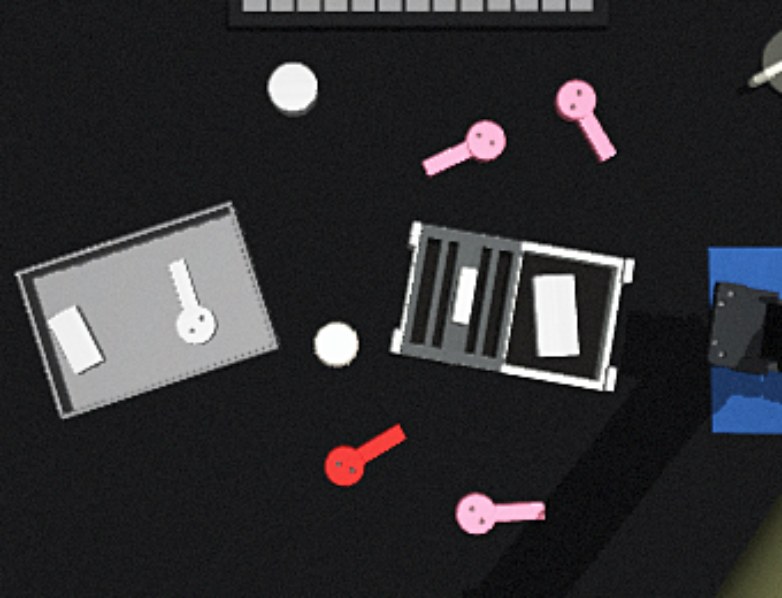

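```bash
python3 -c "
from h import *
print(close_job())"
```

```text
the job is handed in; nothing more can be done
None
```

The job is done and handed in at about 30 s of the 72 s allowed.

- **Opening the cover:** I slid the cover by its grip to the stop over the block's bay, where the force rose to about 14 N with no further motion.
- **Moving the casting:** I first nudged it about 15 mm within its bay, so that the gripper body would clear the cover's grip. I then lifted it by the stem (about 4 N on the wrist), lowered it until it touched the tote floor, and released it.
- **Closing the cover:** I slid the cover back to the opposite stop over the emptied bay. The travel was about 112.5 mm, and the force again built to about 15 N without motion.

**Last checks:** The final top picture shows the casting lying flat in the free half of the tote, clear of the old one. The cover is at its end over the emptied bay and the block is in its bay. The jar, tote, puck and look-alikes are where they were, and the robot is clear of everything.

**Disagreements:**
- In that last top view the network did not report the cover grip at all, so the cover's end position rests on the picture and on the TCP reading and force at the stop.
- The network put the jar about 1 cm from its first reading, at low confidence (0.64), but in the picture it had not moved.

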